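# Build the test-sieve stack on the shaker

## Task

Build the sieve stack on the shaker, one piece at a time: the steel receiver pan into the shaker's seat ring, then on it the sieves from fine at the bottom to coarse at the top (blue, yellow, red), and last the lid, each fully nested in the one below and let go. The green sieve is not wanted today: leave it, the glass dish and the sample bottle where they are.

Things in the scene. Friction and masses are not known exactly. Their poses are not given: they have to be found in the camera images.
- shaker_seat (a point): small white sieve shaker, fixed, body 140 x 130 mm, 43 mm high; on it a round aluminium platform (96 mm across, top at 56 mm) with a dark steel seat ring, 54 mm inside, 67 mm outside, 10 mm deep. Point: centre of the ring at its upper edge, 66 mm above the bench; z up, x away from its front panel. A seated pan's point lies 14 mm above this.
- pan_mid (a point): bright steel receiver pan, closed floor, no mesh, upright, 90 g: frame 60 mm across, 37 mm high, wall 3 mm (open top 54 mm); its tapered foot (lowest 9 mm, 50 narrowing to 38 mm) enters the top of the seat ring till the shoulder rests on the rim. Grip across the frame. Point: on the axis, 23 mm above the underside, 14 below the rim; z up.
- fine_mid (a point): blue fine sieve, very close mesh, upright, 90 g: frame 60 mm across, 37 mm high, wall 3 mm (open top 54 mm); its tapered foot (lowest 9 mm, 50 narrowing to 38 mm) enters the top of the piece below till the shoulder rests on the rim. Grip across the frame. Point: on the axis, 23 mm above the underside, 14 below the rim; z up; nested, 28 mm above that of the piece below.
- medium_mid (a point): yellow medium sieve, openings 2.5 mm, upright, 90 g: frame 60 mm across, 37 mm high, wall 3 mm (open top 54 mm); its tapered foot (lowest 9 mm, 50 narrowing to 38 mm) enters the top of the piece below till the shoulder rests on the rim. Grip across the frame. Point: on the axis, 23 mm above the underside, 14 below the rim; z up; nested, 28 mm above that of the piece below.
- coarse_mid (a point): red coarse sieve, openings 5 mm, upright, 90 g: frame 60 mm across, 37 mm high, wall 3 mm (open top 54 mm); its tapered foot (lowest 9 mm, 50 narrowing to 38 mm) enters the top of the piece below till the shoulder rests on the rim. Grip across the frame. Point: on the axis, 23 mm above the underside, 14 below the rim; z up; nested, 28 mm above that of the piece below.
- lid_knob (a point): lid, 100 g: bright steel disc 60 mm across, 8 mm thick, its upper face 17 mm above the underside; tapered 9 mm foot below as on the sieves; on a 10 mm stem a black knob, 24 mm across, 16 mm high, top at 47 mm. Lift it by the knob. Point: centre of the knob, 39 mm above the underside, 22 mm above the disc; z up; nested, 44 mm above the point of the sieve below.
- spare_mid (a point): green extra-fine sieve, of the same shape and size as the others (60 mm across, 37 mm high), not wanted: to be left where it lies. Point: on its axis, 23 mm above its underside.
- dish_mid (a point): flat round glass dish with lid, 72 mm across, 17 mm high, lying near the work; point: its centre. To be left alone.
- sample_mid (a point): small glass sample bottle with black screw cap and paper label, 28 mm across, 52 mm high, near the work; point: its centre. To be left alone.
Not all that is in view belongs to the job. Leave any orange look-alike of the part that bears fine_mid alone.

How it is judged (in metres and radians):
On the way, in this order (a step that is already met when the one before it is completed fails the run):
1. the receiver pan is seated in the shaker's ring (horizontal distance between pan_mid and shaker_seat below 0.004 m and z of pan_mid in the frame of shaker_seat between 0.012 and 0.016 m and angle between pan_mid's own z axis and vertical below 0.06 rad), for 0.2 s.
2. the blue fine sieve is nested on the pan (horizontal distance between fine_mid and pan_mid below 0.004 m and z of fine_mid in the frame of pan_mid between 0.026 and 0.03 m and angle between fine_mid's own z axis and vertical below 0.06 rad), for 0.2 s.
3. the yellow medium sieve is nested on the fine one (horizontal distance between medium_mid and fine_mid below 0.004 m and z of medium_mid in the frame of fine_mid between 0.026 and 0.03 m and angle between medium_mid's own z axis and vertical below 0.06 rad), for 0.2 s.
4. the red coarse sieve is nested on the medium one (horizontal distance between coarse_mid and medium_mid below 0.004 m and z of coarse_mid in the frame of medium_mid between 0.026 and 0.03 m and angle between coarse_mid's own z axis and vertical below 0.06 rad), for 0.2 s.
5. the lid is nested on the coarse sieve (horizontal distance between lid_knob and coarse_mid below 0.004 m and z of lid_knob in the frame of coarse_mid between 0.042 and 0.046 m and angle between lid_knob's own z axis and vertical below 0.06 rad), for 0.2 s.
At the end, for the whole second after the job is handed in: From the bottom: pan in the seat ring, blue, yellow, red sieve, lid, each on the axis of the one below within 4 mm, down on its rim within 2 mm, upright within 0.06 rad; the green sieve, dish and sample bottle within 30 mm of where they started (all of step 1 and all of step 2 and all of step 3 and all of step 4 and all of step 5 and distance of each of spare_mid, dish_mid, sample_mid from where it was at the start of the episode below 0.03 m); the robot touches nothing.
It fails at once if the green sieve, the glass dish or the sample bottle is moved by more than 30 mm (distance of any of spare_mid, dish_mid, sample_mid from where it was at the start of the episode above 0.03 m).
It fails at once if a piece of the stack is tipped over (more than 60 degrees) (angle between any of pan_mid, fine_mid, medium_mid, coarse_mid, lid_knob's own z axis and vertical above 1.05 rad).
It also fails if it takes over 106 s, if anything falls off the work surface, if the arm or the gripper's body presses on something with over 40 N, if the wrist force passes 120 N, or if a joint passes its speed limit or range.

## Robot

A 6-joint arm with a two-finger parallel gripper is mounted at the origin on a cart in front of the work surface, level with it; the furniture and walls round the work are solid. World frame = base frame: x ahead of the robot, y to its left, z up, the work surface at z = 0. Lengths are in m, angles in degrees, forces in N, time in s.
With the tool pointing down it reaches from about 0.25 to 0.775 m from the base axis. Payload 4 kg.
Tool frame: the origin (TCP) lies midway between the tips of the shut fingers; the grasp point (between the pads) lies 19 mm behind it (env.tcp_to_grasp is the z of the grasp point in the tool frame, in m); z points along the fingers, y is the line along which they close (so a half turn about z gives the same grasp; the last joint's range is limited). The gripper opens to 94 mm and grips with 3 to 60 N. Pads are 16 mm wide; open, the fingers measure 119 mm over their backs; the gripper's body (75 mm by 177 mm) begins 78 mm behind the grasp point.
Start: joints at [71.156, 4.996, 78.535, -0, 96.463, -5.907], TCP at [0.123, 0.536, 0.206] pointing down, gripper open.
Joint ranges: [-177.83, 177.83], [-43.37, 116.18], [15.69, 146.23], [-61.86, 241.86], [9.47, 152.12], [-147.06, 147.06]. Speed limits (degrees/s): [159.86, 159.86, 180, 180, 180, 180].

## Interface

Orientations are given as a 3x3 rotation matrix whose columns are the frame's x, y, z axes.
In Python, from cell import env gives the robot as it stands.
- The arm moves only by the shell command python3 -m creep 'ROWS' [FORCE]. ROWS is JSON, a list that holds one entry, the list of rows, each a list of 5 numbers: the shift along the tool's x, y, z in m, then the turn about the tool's z in rad, then the finger opening in m, from 0 to 0.094. In form: [[[x, y, z, yaw, claw], ...]]. A call has 1 to 12 rows; each row is the pose to reach, as a shift and turn from the pose commanded when the call began, along the tool's axes at that moment; what a row does not reach only later rows make up. A row lasts 1/12 s, in which the tool goes at most 41.7 mm and 7.16 degrees, less where a joint would pass 70% of its speed; a pose out of reach is approached as far as the arm can. A call with a gripper value outside its range is refused whole. The fingers move at their own pace and stop on an object; FORCE is the grip in N (left out, the last holds). Time passes only in rows, so rows that repeat a pose let the fingers close. It gives the time, the measured TCP pose, the force, the opening and the grip force at its end, in the units of the state.
- env.get_obs(): the state, without advancing time (a new reading comes with each control period).
- env.grab_frame(name): name is "side" or "top"; returns a dict with "color" (420x560x3 uint8, red, green, blue), "K" (3x3 intrinsics, pixels), "cam_to_world" (4x4, takes a point from camera to world coordinates). Camera axes: x right, y up, looking along -z (the intrinsics and any distortion apply to the point x, -y, -z); pixel columns grow to the right and rows downward; lengths in m; the calibration is good to about 2 mm. A picture is of the moment at which its call begins. There is no depth.
- env.sign_off(): hands the job in; it is judged then, once.
The state is a dict: "time_s": time; "joint_pos": joint angles; "qvel": joint speeds; "tau": joint torques, N m; "tcp_pos": TCP position; "tcp_rot": TCP orientation; "wrist_force": force on the tool from outside, world axes, zero at the start; "torque": the same for the moment, N m; "finger_gap": finger opening in m; "grasp_force": force on a finger pad.
Only numpy, scipy, OpenCV 4.12 (cv2) and the standard library are available. Lean on these libraries where they do the work, as an engineer would, in place of code of your own. Each camera call takes 0.05 s, during which the arm holds its last target. There are 200 camera calls.

## Working session

There is one attempt and no reset: what is moved stays moved. The work goes in short steps, Python scripts to look and compute and a shell command to move; the robot and the scene stay as the last step left them, time stands still between calls to the robot, and variables do not carry over. Pictures are saved under pics/ and viewed, at most 14 in all, crops included, and the job is handed in when it is done.

```bash
mkdir -p pics; ls; python3 - <<'E'
from cell import env
import cv2,numpy as np
o=env.get_obs();print({k:np.round(v,3).tolist() for k,v in o.items()},env.tcp_to_grasp)
for n in("side","top"):
    f=env.grab_frame(n);cv2.imwrite(f"pics/{n}0.png",f["color"][:,:,::-1])
    print(n,np.round(f["K"],1).tolist(),np.round(f["cam_to_world"],3).tolist(),[k for k in f])
E
```

```text
pics
{'time_s': 0.0, 'joint_pos': [71.155, 5.037, 78.624, -0.002, 96.464, -5.909], 'qvel': [0.083, 0.158, -0.05, 0.018, 0.019, 0.056], 'tau': [0.0, -34.017, -30.244, 0.072, 0.033, -0.0], 'tcp_pos': [0.123, 0.536, 0.204], 'tcp_rot': [[-0.975, 0.224, -0.001], [0.224, 0.975, -0.002], [0.0, -0.002, -1.0]], 'wrist_force': [-0.13, 0.134, 0.17], 'torque': [0.008, 0.024, -0.011], 'grasp_force': 0.0, 'finger_gap': 0.094} -0.0188
side [[391.9, 0.0, 285.6], [0.0, 391.9, 203.3], [0.0, 0.0, 1.0]] [[-0.977, 0.081, -0.196, 0.28], [-0.21, -0.481, 0.851, 0.834], [-0.025, 0.873, 0.488, 0.642], [0.0, 0.0, 0.0, 1.0]] ['color', 'K', 'cam_to_world']
top [[397.1, 0.0, 280.9], [0.0, 397.1, 213.3], [0.0, 0.0, 1.0]] [[-0.021, 0.998, -0.059, 0.436], [-1.0, -0.021, -0.013, -0.126], [-0.014, 0.059, 0.998, 1.458], [0.0, 0.0, 0.0, 1.0]] ['color', 'K', 'cam_to_world']
```

View pics/side0.png

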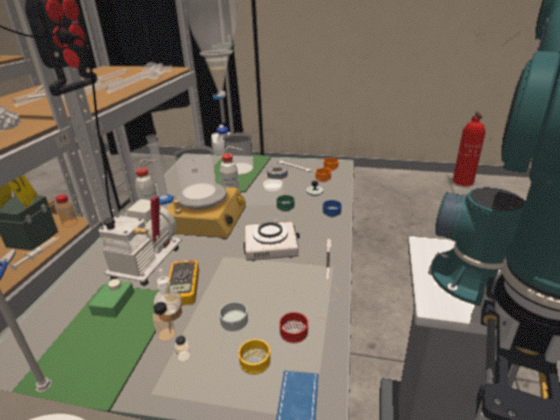

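View pics/top0.png

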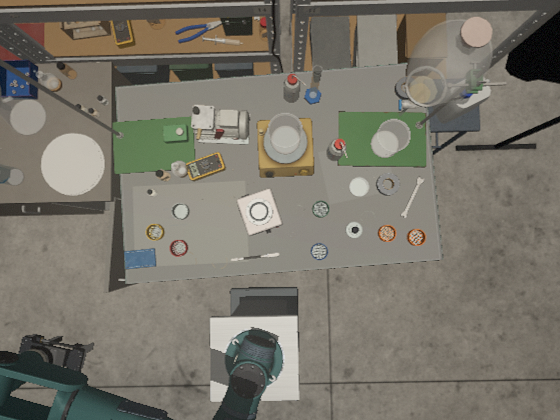

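Side view: blue (332,208), green (285,202), yellow (254,356), red (293,327), a steel piece that should be the pan (233,316), lid (314,188), two orange look-alikes (331,163) and (323,174), a dark grey ring (277,172), dish (273,185) and shaker (270,238).
Top view: blue (319,252), green (320,209), yellow (155,232), red (179,248), pan (181,212), lid (354,230), orange (387,233) and (416,237), dish (359,187), shaker ring (260,212).
I'll enlarge the pieces to confirm.

```bash
python3 - <<'E'
import cv2,numpy as np
t=cv2.imread('pics/top0.png');s=cv2.imread('pics/side0.png')
r=lambda im,x,y,w,h,k:cv2.resize(im[y:y+h,x:x+w],None,fx=k,fy=k,interpolation=cv2.INTER_CUBIC)
cv2.imwrite('pics/c1.png',np.vstack([r(t,235,175,160,60,5)[:,:800],r(t,235,235,160,30,5),r(t,130,200,160,30,5)][:2]))
cv2.imwrite('pics/c2.png',np.hstack([r(t,130,185,75,75,5),r(s,220,290,100,94,4)[:375]]))
cv2.imwrite('pics/c3.png',r(s,235,150,115,115,5))
E
```

```text
(no output)
```

View pics/c1.png

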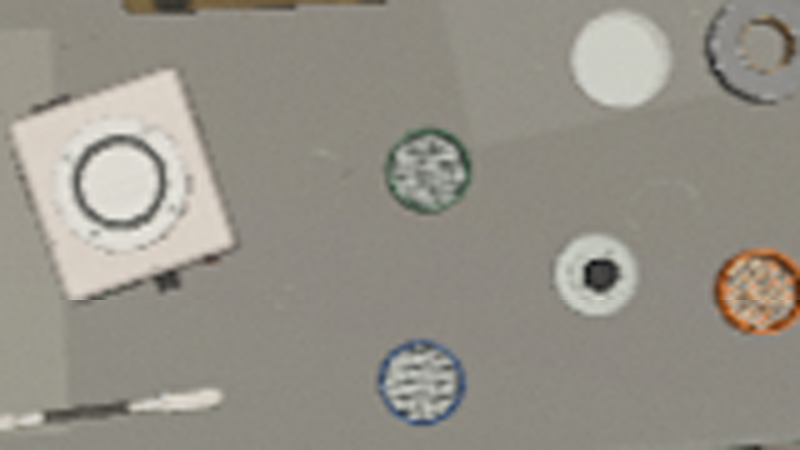

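View pics/c2.png

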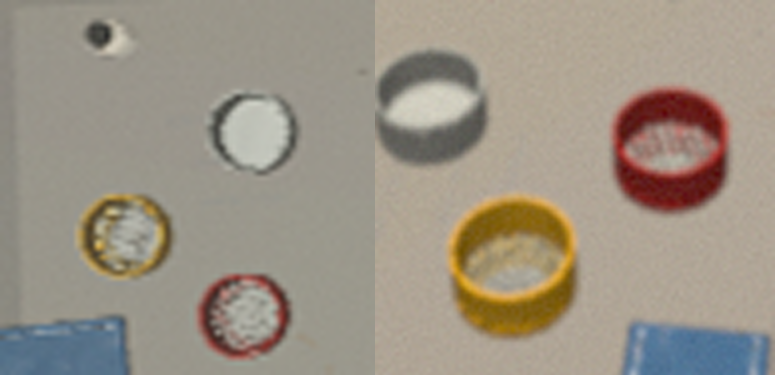

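View pics/c3.png

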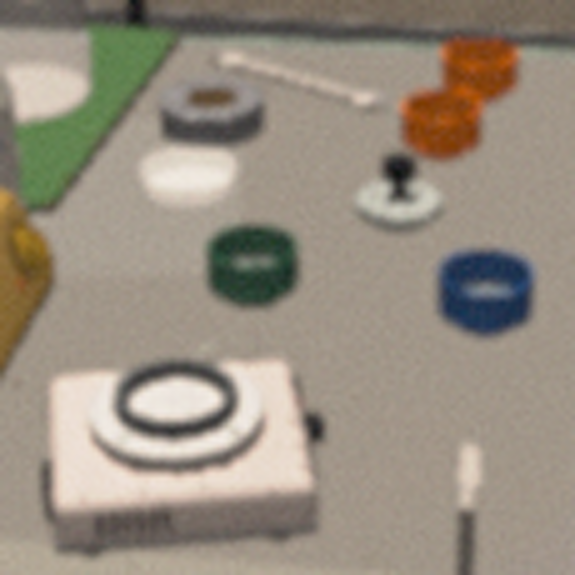

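Crops confirm: blue at top (319,251) is the only blue sieve (the orange ones are look-alikes). The closed bright floor at top (181,211) is the pan; the dark ring with a hole at top (387,185) is not. I read off outline boxes and fit the positions using both views.

```bash
cat > loc.py <<'E'
import numpy as np
from scipy.optimize import least_squares
from cell import env
th=np.linspace(0,2*np.pi,73)
def circ(x,y,r,z): return np.c_[x+r*np.cos(th),y+r*np.sin(th),0*th+z]
def proj(f,P):
    T=np.linalg.inv(f["cam_to_world"]);p=P@T[:3,:3].T+T[:3,3]
    return np.c_[f["K"][0,0]*p[:,0]/-p[:,2]+f["K"][0,2], f["K"][1,1]*-p[:,1]/-p[:,2]+f["K"][1,2]]
def box(f,x,y,prof):
    q=proj(f,np.vstack([circ(x,y,r,z) for r,z in prof]));return np.r_[q.min(0),q.max(0)]
SV=[(.019,0),(.025,.009),(.03,.009),(.03,.037)]
def fit(obs,prof,x0=(.35,0)):
    # obs: list of (frame,[xmin,ymin,xmax,ymax]) nan = unused
    def res(p):
        d=np.concatenate([box(f,p[0],p[1],prof)-b for f,b in obs]);return d[~np.isnan(d)]
    s=least_squares(res,x0);return s.x,np.round(s.fun,1)
E
python3 - <<'E'
from loc import *
F={n:env.grab_frame(n) for n in("top","side")}
def cr(b,ox,oy,k,sx=0): b=np.array(b,float);return (b-[sx,0,sx,0]+.5)/k-.5+[ox,oy,ox,oy]
n=np.nan
t1=lambda *b:cr(b,235,175,5);t2=lambda *b:cr(b,130,185,5);s2=lambda *b:cr(b,220,290,4,375);s3=lambda *b:cr(b,235,150,5)
D={'ring':(t1(72,133,168,230),s3(115,360,238,437),[(.0335,.056),(.0335,.066)]),
'blue':(t1(379,340,466,426),s3(438,250,533,334),SV),
'green':(t1(385,127,472,213),s3(207,226,298,306),SV),
'lid':(t1(553,233,638,317),s3(355,n,443,229),[(.019,0),(.025,.009),(.03,.009),(.03,.017)]),
'dish':(t1(570,10,672,108),s3(138,145,240,208),[(.036,0),(.036,.017)]),
'pan':(t2(209,90,298,175),s2(n,48,488,165),SV),
'yellow':(t2(79,194,172,279),s2(449,195,577,336),SV),
'red':(t2(199,273,291,358),s2(613,87,728,210),SV)}
for k,(a,b,p) in D.items():
    r=[fit(o,p) for o in([(F['top'],a),(F['side'],b)],[(F['top'],a)],[(F['side'],b)])]
    print(k,*[np.round(q[0],4) for q in r],r[0][1])
E
```

```text
ring [ 0.5268 -0.0313] [ 0.5293 -0.0303] [ 0.5254 -0.0323] [ 0.3  0.8  0.3  0.6 -0.7 -0.5 -0.5  0.7]
blue [ 0.3807 -0.2429] [ 0.3824 -0.2424] [ 0.3794 -0.244 ] [ 0.2  0.6  0.1  0.4 -0.6 -0.4 -0.2  0.6]
green [ 0.5332 -0.2515] [ 0.5352 -0.2507] [ 0.5317 -0.2528] [ 0.3  0.6  0.2  0.5 -0.8 -0.5 -0.3  0.7]
lid [ 0.4552 -0.3717] [ 0.4572 -0.3708] [ 0.4541 -0.3769] [ 0.3  0.6  0.2  0.4 -0.4 -0.7  0.7]
dish [ 0.6125 -0.396 ] [ 0.6147 -0.395 ] [ 0.6108 -0.3985] [ 0.2  0.3  0.4  0.9 -0.5  0.  -0.8  0.5]
pan [0.536  0.2571] [0.5371 0.2568] [0.5351 0.2573] [-0.4  0.3  0.3  0.3 -0.6 -0.3  0.3]
yellow [0.4624 0.3487] [0.4636 0.3503] [0.4622 0.3481] [ 0.2  0.5  0.7  0.2 -0.4 -0.2 -0.1  0.5]
red [0.4031 0.2625] [0.4052 0.2637] [0.4024 0.262 ] [ 0.2  0.7  0.4  0.5 -0.6 -0.4 -0.1  0.6]
```

```bash
python3 -m creep '[[[0,0,0,0.12,0.094],[0,0,0,0.24,0.094],[0,0,0,0.36,0.094],[0,0,0,0.48,0.094],[0,0,0,0.6,0.094],[0,0,0,0.72,0.094],[0,0,0,0.84,0.094],[0,0,0,0.96,0.094],[0,0,0,1.08,0.094],[0,0,0,1.2,0.094],[0,0,0,1.32,0.094],[0,0,0,1.345,0.094]]]' 15
```

```text
time_s: 1.2
tcp_pos: [0.1231, 0.5359, 0.2052]
tcp_rot: [[0.003, 1.0, -0.0], [1.0, -0.003, -0.001], [-0.001, -0.0, -1.0]]
wrist_force: [-0.1, -0.1, 0.1]
finger_gap: 0.0938
grasp_force: 0.0
```

```bash
python3 -m creep '[[[-0.279,0.413,0.08,0,0.085],[-0.279,0.413,0.08,0,0.085],[-0.279,0.413,0.08,0,0.085],[-0.279,0.413,0.08,0,0.085],[-0.279,0.413,0.08,0,0.085],[-0.279,0.413,0.08,0,0.085],[-0.279,0.413,0.08,0,0.085],[-0.279,0.413,0.08,0,0.085],[-0.279,0.413,0.08,0,0.085],[-0.279,0.413,0.08,0,0.085],[-0.279,0.413,0.08,0,0.085],[-0.279,0.413,0.08,0,0.085]]]'
python3 -m creep '[[[0,0,0,0,0.085],[0,0,0,0,0.085],[0,0,0,0,0.085],[0,0,0,0,0.085]]]'
```

```text
time_s: 2.2
tcp_pos: [0.5336, 0.2582, 0.1258]
tcp_rot: [[-0.002, 1.0, -0.0], [1.0, 0.002, 0.0], [0.0, -0.0, -1.0]]
wrist_force: [1.7, 0.6, 0.3]
finger_gap: 0.0851
grasp_force: 0.0
time_s: 2.53
tcp_pos: [0.5314, 0.2607, 0.1266]
tcp_rot: [[-0.002, 1.0, 0.0], [1.0, 0.002, 0.001], [0.001, 0.0, -1.0]]
wrist_force: [0.6, 0.0, -0.3]
finger_gap: 0.0849
grasp_force: 0.0
```

```bash
python3 -m creep '[[[-0.004,0.005,0.03,0,0.085],[-0.004,0.005,0.06,0,0.085],[-0.004,0.005,0.09,0,0.085],[-0.004,0.005,0.11,0,0.085],[-0.004,0.005,0.1155,0,0.085],[-0.004,0.005,0.1155,0,0.085],[-0.004,0.005,0.1155,0,0.085]]]'
python3 -m creep '[[[0,0,0,0,0.05],[0,0,0,0,0.05],[0,0,0,0,0.05],[0,0,0,0,0.05],[0,0,0,0,0.05],[0,0,0,0,0.05],[0,0,0,0,0.05]]]' 20
```

```text
time_s: 3.12
tcp_pos: [0.5374, 0.2569, 0.0122]
tcp_rot: [[-0.002, 1.0, 0.002], [1.0, 0.002, 0.001], [0.001, 0.002, -1.0]]
wrist_force: [-0.3, 0.3, 1.8]
finger_gap: 0.0848
grasp_force: 0.0
time_s: 3.7
tcp_pos: [0.5379, 0.2559, 0.0119]
tcp_rot: [[0.0, 1.0, 0.002], [1.0, -0.0, 0.001], [0.001, 0.002, -1.0]]
wrist_force: [-1.1, -0.2, 4.9]
finger_gap: 0.0597
grasp_force: 20.0
```

```bash
python3 -m creep '[[[0,0,-0.03,0,0.05],[0,0,-0.065,0,0.05],[0,-0.001,-0.1,0,0.05],[-0.035,-0.002,-0.1,0,0.05],[-0.075,-0.003,-0.1,0,0.05],[-0.115,-0.004,-0.1,0,0.05],[-0.155,-0.006,-0.1,0,0.05],[-0.195,-0.007,-0.1,0,0.05],[-0.235,-0.009,-0.1,0,0.05],[-0.27,-0.0095,-0.1,0,0.05],[-0.287,-0.0095,-0.1,0,0.05],[-0.287,-0.0095,-0.1,0,0.05]]]'
python3 -m creep '[[[0,0,0,0,0.05],[0,0,0,0,0.05],[0,0,0,0,0.05]]]'
python3 - <<'E'
from cell import env
import cv2,numpy as np
for n in("side","top"):
    f=env.grab_frame(n);c=f["color"][:,:,::-1]
    x,y=(215,170) if n=="side" else (205,160)
    cv2.imwrite(f"pics/{n}1.png",cv2.resize(c[y:y+100,x:x+110],None,fx=5,fy=5,interpolation=cv2.INTER_CUBIC))
E
```

```text
time_s: 4.7
tcp_pos: [0.5271, -0.0351, 0.1099]
tcp_rot: [[0.005, 1.0, -0.001], [1.0, -0.005, -0.001], [-0.001, -0.001, -1.0]]
wrist_force: [-1.1, 0.4, -1.0]
finger_gap: 0.0596
grasp_force: 20.0
time_s: 4.95
tcp_pos: [0.5276, -0.03, 0.1104]
tcp_rot: [[-0.002, 1.0, -0.001], [1.0, 0.002, 0.001], [0.001, -0.001, -1.0]]
wrist_force: [0.8, -0.1, -0.7]
finger_gap: 0.0594
grasp_force: 20.0
```

View pics/side1.png

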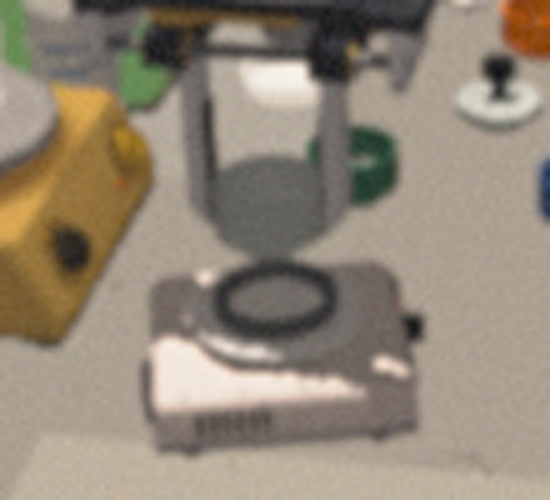

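The side view shows the pan (centre x≈272 in the crop) hanging above the ring (centre x≈275), level and aligned. Lowering it now.

```bash
python3 -m creep '[[[-0.001,0.0005,0.008,0,0.05],[-0.001,0.0005,0.016,0,0.05],[-0.001,0.0005,0.022,0,0.05],[-0.001,0.0005,0.028,0,0.05],[-0.001,0.0005,0.032,0,0.05],[-0.001,0.0005,0.035,0,0.05],[-0.001,0.0005,0.037,0,0.05],[-0.001,0.0005,0.039,0,0.05],[-0.001,0.0005,0.041,0,0.05],[-0.001,0.0005,0.041,0,0.05]]]'
```

```text
time_s: 5.88
tcp_pos: [0.5281, -0.0323, 0.0695]
tcp_rot: [[0.0, 1.0, -0.0], [1.0, -0.0, 0.0], [0.0, -0.0, -1.0]]
wrist_force: [-1.2, 0.1, -0.4]
finger_gap: 0.0595
grasp_force: 20.0
```

```bash
python3 -m creep '[[[0,0,0.0005,0,0.05],[0,0,0.001,0,0.05],[0,0,0.001,0,0.05],[0,0,0.001,0,0.05]]]'
```

```text
time_s: 6.22
tcp_pos: [0.5284, -0.0323, 0.0689]
tcp_rot: [[-0.0, 1.0, 0.0], [1.0, 0.0, 0.0], [0.0, 0.0, -1.0]]
wrist_force: [-0.2, -0.2, 0.2]
finger_gap: 0.0598
grasp_force: 20.0
```

```bash
python3 -m creep '[[[0,0,0.0005,0,0.05],[0,0,0.0005,0,0.05],[0,0,0,0,0.08],[0,0,0,0,0.08],[0,0,0,0,0.08],[0,0,0,0,0.08],[0,0,-0.02,0,0.085],[0,0,-0.05,0,0.085],[0,0,-0.08,0,0.085],[0,0,-0.08,0,0.085]]]'
python3 - <<'E'
from cell import env
import cv2,numpy as np
for n in("side","top"):
    f=env.grab_frame(n);c=f["color"][:,:,::-1]
    x,y=(215,170) if n=="side" else (205,160)
    cv2.imwrite(f"pics/{n}2.png",cv2.resize(c[y:y+100,x:x+110],None,fx=5,fy=5,interpolation=cv2.INTER_CUBIC))
E
```

```text
time_s: 7.05
tcp_pos: [0.5319, -0.0329, 0.1558]
tcp_rot: [[-0.0, 1.0, 0.012], [1.0, 0.0, -0.002], [-0.002, 0.012, -1.0]]
wrist_force: [1.6, 0.5, 0.9]
finger_gap: 0.0852
grasp_force: 0.0
```

View pics/side2.png

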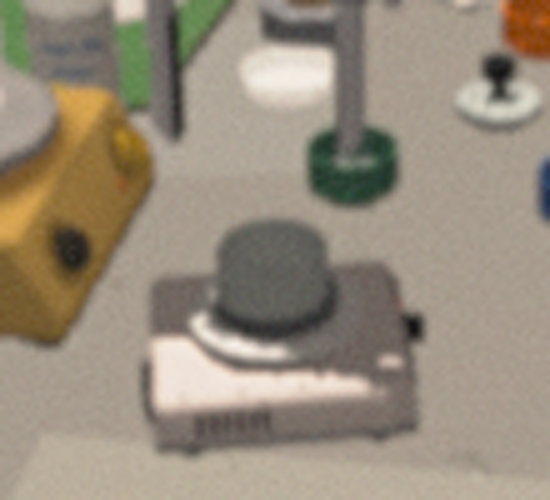

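The side view shows the pan in the ring, level (crop box x 217-328, top 218). Next is the blue sieve.

```bash
python3 -m creep '[[[-0.03,-0.02,0,0,0.085],[-0.065,-0.045,0,0,0.085],[-0.1,-0.07,0,0,0.085],[-0.135,-0.095,0,0,0.085],[-0.17,-0.12,0,0,0.085],[-0.2,-0.14,0.03,0,0.085],[-0.21,-0.147,0.06,0,0.085],[-0.21,-0.147,0.08,0,0.085],[-0.21,-0.147,0.08,0,0.085],[-0.21,-0.147,0.08,0,0.085]]]'
python3 - <<'E'
from loc import *
f=env.grab_frame("side");b=(np.array([217,218,328,np.nan])+.5)/5-.5+[215,170,215,170]
print(fit([(f,b)],[(r,z+.057) for r,z in SV],(.528,-.03)),env.get_obs()["tcp_pos"])
E
```

```text
time_s: 7.98
tcp_pos: [0.3796, -0.2411, 0.0663]
tcp_rot: [[0.001, 1.0, -0.004], [1.0, -0.001, 0.004], [0.004, -0.004, -1.0]]
wrist_force: [0.2, -0.1, 1.5]
finger_gap: 0.0853
grasp_force: 0.0
(array([ 0.52639723, -0.03133205]), array([-0.2, -0. ,  0.2])) [ 0.38102519 -0.24175683  0.0682354 ]
```

```bash
python3 -m creep '[[[-0.001,0.001,0.02,0,0.085],[-0.001,0.001,0.04,0,0.085],[-0.001,0.001,0.052,0,0.085],[-0.001,0.001,0.0565,0,0.085],[-0.001,0.001,0.0565,0,0.085],[-0.001,0.001,0.0565,0,0.05],[-0.001,0.001,0.0565,0,0.05],[-0.001,0.001,0.0565,0,0.05],[-0.001,0.001,0.0565,0,0.05],[-0.001,0.001,0.0565,0,0.05],[-0.001,0.001,0.0565,0,0.05],[-0.001,0.001,0.0565,0,0.05]]]'
```

```text
time_s: 9.03
tcp_pos: [0.3828, -0.2437, 0.0132]
tcp_rot: [[0.0, 1.0, 0.001], [1.0, -0.0, -0.001], [-0.001, 0.001, -1.0]]
wrist_force: [-1.0, 0.1, 6.0]
finger_gap: 0.0597
grasp_force: 20.0
```

```bash
python3 -m creep '[[[0,0,-0.035,0,0.05],[0,0,-0.07,0,0.05],[0,0,-0.1,0,0.05],[0.03,0.02,-0.12,0,0.05],[0.06,0.04,-0.13,0,0.05],[0.09,0.06,-0.13,0,0.05],[0.12,0.08,-0.13,0,0.05],[0.15,0.1,-0.13,0,0.05],[0.18,0.122,-0.13,0,0.05],[0.202,0.14,-0.13,0,0.05],[0.2115,0.1455,-0.13,0,0.05],[0.2115,0.1455,-0.13,0,0.05]]]'
python3 -m creep '[[[0,0,0,0,0.05],[0,0,0,0,0.05],[0,0,0,0,0.05],[0,0,0,0,0.05]]]'
```

```text
time_s: 10.03
tcp_pos: [0.528, -0.0299, 0.1411]
tcp_rot: [[-0.004, 1.0, -0.002], [1.0, 0.004, 0.001], [0.001, -0.002, -1.0]]
wrist_force: [-0.1, -1.1, -0.8]
finger_gap: 0.0603
grasp_force: 20.0
time_s: 10.37
tcp_pos: [0.5271, -0.0331, 0.1423]
tcp_rot: [[0.002, 1.0, -0.0], [1.0, -0.002, -0.0], [-0.0, -0.0, -1.0]]
wrist_force: [-0.2, 0.4, -1.5]
finger_gap: 0.0599
grasp_force: 20.0
```

```bash
python3 -m creep '[[[0.0005,0.0005,0.008,0,0.05],[0.0005,0.0005,0.016,0,0.05],[0.0005,0.0005,0.024,0,0.05],[0.0005,0.0005,0.03,0,0.05],[0.0005,0.0005,0.034,0,0.05],[0.0005,0.0005,0.037,0,0.05],[0.0005,0.0005,0.039,0,0.05],[0.0005,0.0005,0.041,0,0.05],[0.0005,0.0005,0.0425,0,0.05],[0.0005,0.0005,0.0435,0,0.05],[0.0005,0.0005,0.0435,0,0.05],[0.0005,0.0005,0.0435,0,0.05]]]'
```

```text
time_s: 11.37
tcp_pos: [0.5284, -0.0313, 0.0989]
tcp_rot: [[-0.0, 1.0, 0.0], [1.0, 0.0, 0.0], [0.0, 0.0, -1.0]]
wrist_force: [0.7, -0.0, -0.0]
finger_gap: 0.0603
grasp_force: 20.0
```

```bash
python3 -m creep '[[[0,0,0.0005,0,0.05],[0,0,0.001,0,0.05],[0,0,0.001,0,0.05],[0,0,0.001,0,0.05]]]'
```

```text
time_s: 11.7
tcp_pos: [0.5285, -0.0313, 0.0982]
tcp_rot: [[0.0, 1.0, 0.001], [1.0, -0.0, 0.0], [0.0, 0.001, -1.0]]
wrist_force: [-1.1, -0.4, 1.5]
finger_gap: 0.0602
grasp_force: 20.0
```

```bash
python3 -m creep '[[[0,0,0,0,0.08],[0,0,0,0,0.08],[0,0,0,0,0.08],[0,0,0,0,0.08],[0,0,-0.02,0,0.085],[0,0,-0.05,0,0.085],[0.03,-0.005,-0.065,0,0.085],[0.07,-0.012,-0.065,0,0.085],[0.11,-0.018,-0.065,0,0.085],[0.15,-0.025,-0.065,0,0.085],[0.15,-0.025,-0.065,0,0.085],[0.15,-0.025,-0.065,0,0.085]]]'
python3 - <<'E'
from cell import env
import cv2
f=env.grab_frame("side");c=f["color"][:,:,::-1]
cv2.imwrite("pics/side3.png",cv2.resize(c[160:260,215:325],None,fx=5,fy=5,interpolation=cv2.INTER_CUBIC))
print(env.get_obs()["tcp_pos"])
E
```

```text
time_s: 12.7
tcp_pos: [0.5027, 0.1205, 0.1628]
tcp_rot: [[-0.004, 1.0, 0.0], [1.0, 0.004, -0.0], [-0.0, 0.0, -1.0]]
wrist_force: [0.7, 0.8, 0.4]
finger_gap: 0.0848
grasp_force: 0.0
[0.50304924 0.11913109 0.16267337]
```

View pics/side3.png

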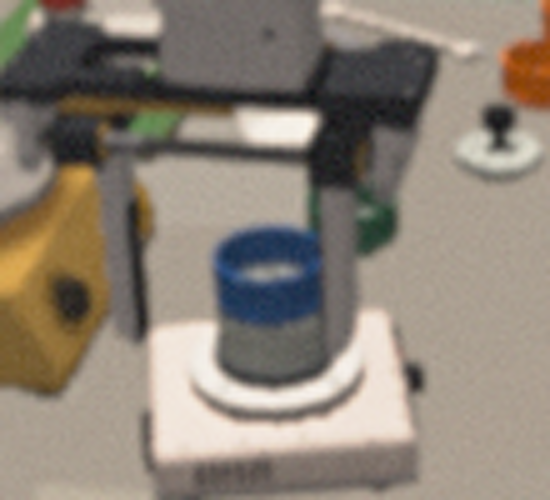

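Blue sits square on the pan (crop x 215-325, top 228). Next is the yellow sieve.

```bash
python3 -m creep '[[[0.035,-0.006,0,0,0.085],[0.075,-0.013,0,0,0.085],[0.115,-0.02,0,0,0.085],[0.15,-0.027,0.01,0,0.085],[0.185,-0.033,0.03,0,0.085],[0.215,-0.038,0.06,0,0.085],[0.2295,-0.04,0.09,0,0.085],[0.2295,-0.04,0.095,0,0.085],[0.2295,-0.04,0.095,0,0.085],[0.2295,-0.04,0.095,0,0.085],[0.2295,-0.04,0.095,0,0.085]]]'
```

```text
time_s: 13.67
tcp_pos: [0.4654, 0.3472, 0.07]
tcp_rot: [[0.003, 1.0, 0.003], [1.0, -0.003, 0.001], [0.001, 0.003, -1.0]]
wrist_force: [-0.1, 0.4, 0.2]
finger_gap: 0.0849
grasp_force: 0.0
```

```bash
python3 -m creep '[[[0,0,0.02,0,0.085],[0,0,0.04,0,0.085],[0,0,0.052,0,0.085],[0,0,0.0565,0,0.085],[0,0,0.0565,0,0.085],[0,0,0.0565,0,0.05],[0,0,0.0565,0,0.05],[0,0,0.0565,0,0.05],[0,0,0.0565,0,0.05],[0,0,0.0565,0,0.05],[0,0,0.0565,0,0.05],[0,0,0.0565,0,0.05]]]'
```

```text
time_s: 14.67
tcp_pos: [0.4638, 0.3486, 0.0122]
tcp_rot: [[-0.0, 1.0, 0.001], [1.0, 0.0, 0.001], [0.001, 0.001, -1.0]]
wrist_force: [0.1, 0.3, 3.5]
finger_gap: 0.0597
grasp_force: 20.0
```

```bash
python3 -m creep '[[[0,0,-0.035,0,0.05],[0,0,-0.07,0,0.05],[-0.015,0.003,-0.105,0,0.05],[-0.045,0.008,-0.13,0,0.05],[-0.08,0.014,-0.15,0,0.05],[-0.12,0.02,-0.155,0,0.05],[-0.16,0.027,-0.155,0,0.05],[-0.2,0.034,-0.155,0,0.05],[-0.24,0.041,-0.155,0,0.05],[-0.275,0.047,-0.155,0,0.05],[-0.305,0.052,-0.155,0,0.05],[-0.335,0.057,-0.155,0,0.05]]]'
python3 -m creep '[[[-0.025,0.004,0,0,0.05],[-0.0405,0.007,0,0,0.05],[-0.0445,0.0077,0,0,0.05],[-0.0445,0.0077,0,0,0.05],[-0.0445,0.0077,0,0,0.05],[-0.0445,0.0077,0,0,0.05]]]'
```

```text
time_s: 15.67
tcp_pos: [0.5199, 0.0114, 0.1657]
tcp_rot: [[0.001, 1.0, -0.001], [1.0, -0.001, 0.0], [0.0, -0.001, -1.0]]
wrist_force: [0.9, -0.4, 0.5]
finger_gap: 0.0595
grasp_force: 20.0
time_s: 16.17
tcp_pos: [0.5277, -0.0301, 0.166]
tcp_rot: [[-0.001, 1.0, -0.0], [1.0, 0.001, 0.001], [0.001, -0.0, -1.0]]
wrist_force: [-0.5, 0.4, 0.2]
finger_gap: 0.0593
grasp_force: 20.0
```

Lower to just above contact: .166 → .1258.

```bash
python3 -m creep '[[[-0.001,0.0005,0.008,0,0.05],[-0.001,0.0005,0.016,0,0.05],[-0.001,0.0005,0.022,0,0.05],[-0.001,0.0005,0.028,0,0.05],[-0.001,0.0005,0.032,0,0.05],[-0.001,0.0005,0.035,0,0.05],[-0.001,0.0005,0.037,0,0.05],[-0.001,0.0005,0.0385,0,0.05],[-0.001,0.0005,0.04,0,0.05],[-0.001,0.0005,0.04,0,0.05],[-0.001,0.0005,0.04,0,0.05]]]'
python3 -m creep '[[[0,0,0.0005,0,0.05],[0,0,0.001,0,0.05],[0,0,0.001,0,0.05],[0,0,0.001,0,0.05]]]'
```

```text
time_s: 17.08
tcp_pos: [0.5286, -0.0324, 0.1264]
tcp_rot: [[0.0, 1.0, 0.0], [1.0, -0.0, -0.0], [-0.0, 0.0, -1.0]]
wrist_force: [0.5, -0.6, -0.6]
finger_gap: 0.0594
grasp_force: 20.0
time_s: 17.42
tcp_pos: [0.5285, -0.0323, 0.1253]
tcp_rot: [[-0.0, 1.0, 0.0], [1.0, 0.0, 0.0], [0.0, 0.0, -1.0]]
wrist_force: [-0.0, 0.4, -0.7]
finger_gap: 0.0596
grasp_force: 20.0
```

```bash
python3 -m creep '[[[0,0,0.0005,0,0.05],[0,0,0.0008,0,0.05],[0,0,0.0008,0,0.05]]]'
python3 -m creep '[[[0,0,0,0,0.08],[0,0,0,0,0.08],[0,0,0,0,0.08],[0,0,0,0,0.08],[0,0,-0.02,0,0.085],[0,0,-0.05,0,0.085],[0.03,-0.013,-0.06,0,0.085],[0.065,-0.027,-0.06,0,0.085],[0.1,-0.042,-0.06,0,0.085],[0.135,-0.057,-0.06,0,0.085],[0.16,-0.067,-0.06,0,0.085],[0.16,-0.067,-0.06,0,0.085]]]'
python3 - <<'E'
from cell import env
import cv2
f=env.grab_frame("side");c=f["color"][:,:,::-1]
cv2.imwrite("pics/side4.png",cv2.resize(c[160:260,215:325],None,fx=5,fy=5,interpolation=cv2.INTER_CUBIC))
print(env.get_obs()["tcp_pos"])
E
```

```text
time_s: 17.67
tcp_pos: [0.5287, -0.0323, 0.1252]
tcp_rot: [[0.0, 1.0, 0.001], [1.0, -0.0, -0.0], [-0.0, 0.001, -1.0]]
wrist_force: [-0.6, 0.5, 2.6]
finger_gap: 0.0595
grasp_force: 20.0
time_s: 18.67
tcp_pos: [0.4595, 0.1317, 0.1846]
tcp_rot: [[-0.006, 1.0, -0.0], [1.0, 0.006, 0.002], [0.002, -0.0, -1.0]]
wrist_force: [0.6, 0.3, 0.2]
finger_gap: 0.085
grasp_force: 0.0
[0.46052834 0.12956406 0.18452278]
```

View pics/side4.png

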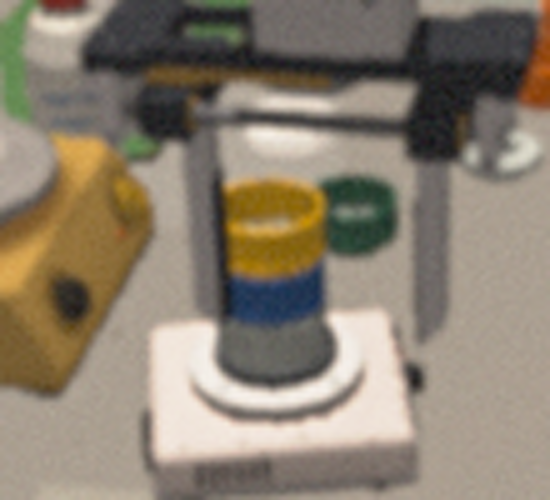

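Yellow is nested square on blue (crop x 222-328, top 180). Next is the red sieve.

```bash
python3 -m creep '[[[0.035,-0.015,0.01,0,0.085],[0.07,-0.03,0.03,0,0.085],[0.1,-0.043,0.055,0,0.085],[0.125,-0.053,0.085,0,0.085],[0.135,-0.057,0.11,0,0.085],[0.135,-0.057,0.115,0,0.085],[0.135,-0.057,0.115,0,0.085],[0.135,-0.057,0.115,0,0.085],[0.135,-0.057,0.115,0,0.085]]]'
```

```text
time_s: 19.47
tcp_pos: [0.4066, 0.2621, 0.0715]
tcp_rot: [[0.002, 1.0, 0.004], [1.0, -0.002, 0.001], [0.001, 0.004, -1.0]]
wrist_force: [-0.2, 0.3, 0.3]
finger_gap: 0.0852
grasp_force: 0.0
```

```bash
python3 -m creep '[[[0,0,0.02,0,0.085],[0,0,0.04,0,0.085],[0,0,0.053,0,0.085],[0,0,0.0575,0,0.085],[0,0,0.0575,0,0.085],[0,0,0.0575,0,0.05],[0,0,0.0575,0,0.05],[0,0,0.0575,0,0.05],[0,0,0.0575,0,0.05],[0,0,0.0575,0,0.05],[0,0,0.0575,0,0.05],[0,0,0.0575,0,0.05]]]'
```

```text
time_s: 20.47
tcp_pos: [0.4051, 0.263, 0.013]
tcp_rot: [[-0.0, 1.0, 0.002], [1.0, 0.0, 0.001], [0.001, 0.002, -1.0]]
wrist_force: [-1.5, -0.2, 4.8]
finger_gap: 0.0598
grasp_force: 20.0
```

```bash
python3 -m creep '[[[0,0,-0.035,0,0.05],[0,0,-0.07,0,0.05],[-0.01,0.004,-0.105,0,0.05],[-0.03,0.012,-0.135,0,0.05],[-0.055,0.023,-0.162,0,0.05],[-0.085,0.036,-0.18,0,0.05],[-0.115,0.049,-0.182,0,0.05],[-0.145,0.061,-0.182,0,0.05],[-0.175,0.073,-0.182,0,0.05],[-0.205,0.086,-0.182,0,0.05],[-0.235,0.098,-0.182,0,0.05],[-0.26,0.109,-0.182,0,0.05]]]'
python3 -m creep '[[[-0.022,0.009,0,0,0.05],[-0.033,0.0135,0,0,0.05],[-0.035,0.0145,0,0,0.05],[-0.035,0.0145,0,0,0.05],[-0.035,0.0145,0,0,0.05],[-0.035,0.0145,0,0,0.05]]]'
```

```text
time_s: 21.47
tcp_pos: [0.5135, 0.0007, 0.193]
tcp_rot: [[0.001, 1.0, -0.001], [1.0, -0.001, -0.0], [-0.0, -0.001, -1.0]]
wrist_force: [0.7, -0.5, -1.6]
finger_gap: 0.0605
grasp_force: 20.0
time_s: 21.97
tcp_pos: [0.5275, -0.0309, 0.1939]
tcp_rot: [[-0.002, 1.0, -0.0], [1.0, 0.002, 0.001], [0.001, -0.0, -1.0]]
wrist_force: [-0.7, -0.4, -1.3]
finger_gap: 0.0603
grasp_force: 20.0
```

```bash
python3 -m creep '[[[0,0.0005,0.008,0,0.05],[0,0.0005,0.016,0,0.05],[0,0.0005,0.022,0,0.05],[0,0.0005,0.027,0,0.05],[0,0.0005,0.031,0,0.05],[0,0.0005,0.034,0,0.05],[0,0.0005,0.036,0,0.05],[0,0.0005,0.038,0,0.05],[0,0.0005,0.0393,0,0.05],[0,0.0005,0.0393,0,0.05],[0,0.0005,0.0393,0,0.05]]]'
python3 -m creep '[[[0,0,0.0005,0,0.05],[0,0,0.001,0,0.05],[0,0,0.001,0,0.05],[0,0,0.001,0,0.05]]]'
```

```text
time_s: 22.88
tcp_pos: [0.5285, -0.0323, 0.1548]
tcp_rot: [[0.0, 1.0, 0.0], [1.0, -0.0, 0.0], [0.0, 0.0, -1.0]]
wrist_force: [-0.2, -0.2, -1.8]
finger_gap: 0.0599
grasp_force: 20.0
time_s: 23.22
tcp_pos: [0.5287, -0.0324, 0.154]
tcp_rot: [[-0.0, 1.0, 0.001], [1.0, 0.0, -0.0], [-0.0, 0.001, -1.0]]
wrist_force: [-0.4, 0.9, 1.0]
finger_gap: 0.0605
grasp_force: 20.0
```

```bash
python3 -m creep '[[[0,0,0,0,0.08],[0,0,0,0,0.08],[0,0,0,0,0.08],[0,0,0,0,0.08],[0,0,-0.02,0,0.08],[0,0,-0.045,0,0.08],[-0.03,-0.006,-0.055,0,0.07],[-0.065,-0.014,-0.055,0,0.06],[-0.1,-0.021,-0.055,0,0.06],[-0.14,-0.03,-0.055,0,0.06],[-0.18,-0.038,-0.055,0,0.06],[-0.2,-0.042,-0.055,0,0.06]]]'
python3 -m creep '[[[-0.035,-0.008,0,0,0.06],[-0.07,-0.015,0,0,0.06],[-0.105,-0.022,0.01,0,0.06],[-0.13,-0.028,0.03,0,0.06],[-0.139,-0.03,0.06,0,0.06],[-0.139,-0.03,0.09,0,0.06],[-0.139,-0.03,0.12,0,0.06],[-0.139,-0.03,0.125,0,0.06],[-0.139,-0.03,0.125,0,0.06],[-0.139,-0.03,0.125,0,0.06]]]'
python3 - <<'E'
from cell import env
import cv2,numpy as np
f=env.grab_frame("side");c=f["color"][:,:,::-1]
g=env.grab_frame("top")["color"][:,:,::-1]
k=lambda c,x,y,w,h,s:cv2.resize(c[y:y+h,x:x+w],None,fx=s,fy=s,interpolation=cv2.INTER_CUBIC)
cv2.imwrite("pics/side5.png",np.hstack([k(c,215,140,80,110,5),k(c,280,140,80,110,5)]))
print(env.get_obs()["tcp_pos"])
E
```

```text
time_s: 24.22
tcp_pos: [0.4852, -0.2362, 0.2085]
tcp_rot: [[0.003, 1.0, -0.0], [1.0, -0.003, -0.002], [-0.002, -0.0, -1.0]]
wrist_force: [-0.0, -0.7, -1.1]
finger_gap: 0.0604
grasp_force: 0.0
time_s: 25.05
tcp_pos: [0.457, -0.3716, 0.0848]
tcp_rot: [[-0.0, 1.0, 0.001], [1.0, 0.0, -0.001], [-0.001, 0.001, -1.0]]
wrist_force: [0.4, 0.1, 0.9]
finger_gap: 0.06
grasp_force: 0.0
[ 0.45782089 -0.37232043  0.08656969]
```

View pics/side5.png

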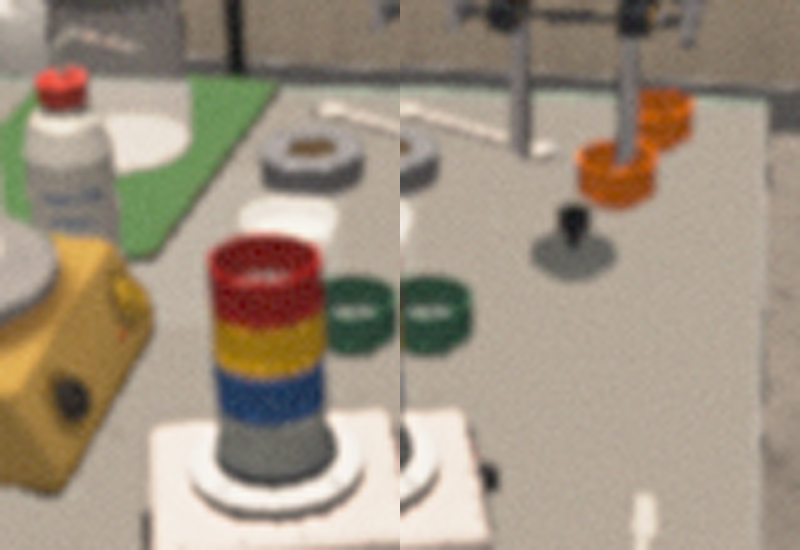

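Red is nested straight (left crop x 209-322, top 236), and the open fingers hang over the lid knob (right crop 573,218). Descending on the knob.

```bash
python3 -m creep '[[[0.0005,0,0.02,0,0.06],[0.0005,0,0.04,0,0.06],[0.0005,0,0.055,0,0.06],[0.0005,0,0.06,0,0.06],[0.0005,0,0.0625,0,0.06],[0.0005,0,0.0625,0,0.06],[0.0005,0,0.0625,0,0.06]]]'
python3 -m creep '[[[0,0,0,0,0.015],[0,0,0,0,0.015],[0,0,0,0,0.015],[0,0,0,0,0.015],[0,0,0,0,0.015],[0,0,0,0,0.015],[0,0,0,0,0.015],[0,0,0,0,0.015]]]'
```

```text
time_s: 25.73
tcp_pos: [0.4574, -0.3716, 0.023]
tcp_rot: [[-0.0, 1.0, 0.002], [1.0, 0.0, -0.002], [-0.002, 0.002, -1.0]]
wrist_force: [0.6, -1.0, 0.1]
finger_gap: 0.06
grasp_force: 0.0
time_s: 26.4
tcp_pos: [0.4564, -0.3708, 0.0211]
tcp_rot: [[-0.0, 1.0, -0.0], [1.0, 0.0, 0.0], [0.0, -0.0, -1.0]]
wrist_force: [0.5, -0.7, 0.3]
finger_gap: 0.0237
grasp_force: 20.0
```

```bash
python3 -m creep '[[[0,0,-0.035,0,0.015],[0,0,-0.075,0,0.015],[0.003,0.001,-0.115,0,0.015],[0.02,0.004,-0.15,0,0.015],[0.04,0.008,-0.185,0,0.015],[0.07,0.015,-0.205,0,0.015],[0.105,0.022,-0.208,0,0.015],[0.14,0.03,-0.208,0,0.015],[0.175,0.037,-0.208,0,0.015],[0.21,0.045,-0.208,0,0.015],[0.245,0.052,-0.208,0,0.015],[0.275,0.058,-0.208,0,0.015]]]'
python3 -m creep '[[[0.035,0.008,0,0,0.015],[0.055,0.012,0,0,0.015],[0.0645,0.014,0,0,0.015],[0.0645,0.014,0,0,0.015],[0.0645,0.014,0,0,0.015],[0.0645,0.014,0,0,0.015],[0.0645,0.014,0,0,0.015]]]'
python3 - <<'E'
from cell import env
import cv2,numpy as np
c=env.grab_frame("side")["color"][:,:,::-1]
cv2.imwrite("pics/side6.png",cv2.resize(c[130:250,215:325],None,fx=5,fy=5,interpolation=cv2.INTER_CUBIC))
print(env.get_obs()["tcp_pos"])
E
```

```text
time_s: 27.4
tcp_pos: [0.5144, -0.0935, 0.2289]
tcp_rot: [[-0.001, 1.0, -0.0], [1.0, 0.001, 0.001], [0.001, -0.0, -1.0]]
wrist_force: [0.5, -0.3, -2.3]
finger_gap: 0.0235
grasp_force: 20.0
time_s: 27.98
tcp_pos: [0.5283, -0.0328, 0.2291]
tcp_rot: [[0.002, 1.0, -0.0], [1.0, -0.002, -0.0], [-0.0, -0.0, -1.0]]
wrist_force: [-0.6, -0.7, -1.2]
finger_gap: 0.0229
grasp_force: 20.0
[ 0.52827579 -0.03271681  0.22905781]
```

View pics/side6.png

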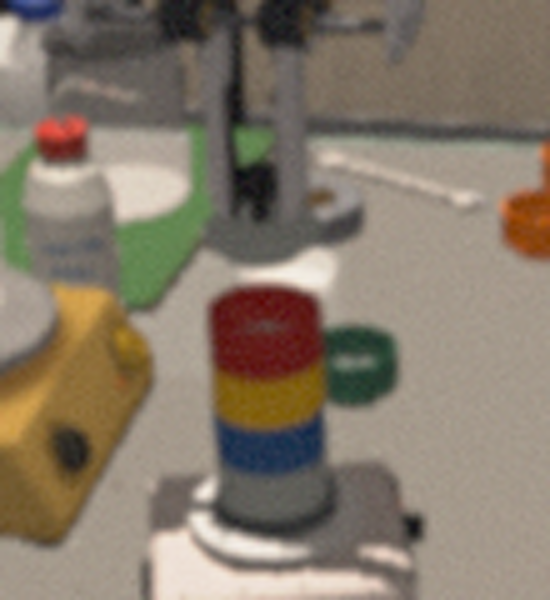

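The lid (crop x 205-320) hangs level over the stack (209-322), which matches the slight lean in the perspective. Lowering .229 → ~.191.

```bash
python3 -m creep '[[[0.0005,0,0.008,0,0.015],[0.0005,0,0.015,0,0.015],[0.0005,0,0.021,0,0.015],[0.0005,0,0.026,0,0.015],[0.0005,0,0.03,0,0.015],[0.0005,0,0.033,0,0.015],[0.0005,0,0.0345,0,0.015],[0.0005,0,0.036,0,0.015],[0.0005,0,0.037,0,0.015],[0.0005,0,0.037,0,0.015],[0.0005,0,0.037,0,0.015]]]'
python3 -m creep '[[[0,0,0.0005,0,0.015],[0,0,0.001,0,0.015],[0,0,0.001,0,0.015],[0,0,0.001,0,0.015]]]'
```

```text
time_s: 28.95
tcp_pos: [0.5286, -0.0308, 0.1923]
tcp_rot: [[-0.0, 1.0, 0.0], [1.0, 0.0, 0.0], [0.0, 0.0, -1.0]]
wrist_force: [0.0, -0.6, -0.7]
finger_gap: 0.0234
grasp_force: 20.0
time_s: 29.28
tcp_pos: [0.5284, -0.0308, 0.1912]
tcp_rot: [[0.0, 1.0, 0.0], [1.0, -0.0, 0.0], [0.0, 0.0, -1.0]]
wrist_force: [0.1, -0.4, -0.2]
finger_gap: 0.0235
grasp_force: 20.0
```

```bash
python3 -m creep '[[[0,0,0.0005,0,0.015],[0,0,0.001,0,0.015],[0,0,0.001,0,0.015],[0,0,0.001,0,0.015]]]'
```

```text
time_s: 29.62
tcp_pos: [0.5284, -0.0308, 0.1901]
tcp_rot: [[-0.0, 1.0, 0.0], [1.0, 0.0, 0.0], [0.0, 0.0, -1.0]]
wrist_force: [0.2, 0.3, -0.9]
finger_gap: 0.0233
grasp_force: 20.0
```

```bash
python3 -m creep '[[[0,0,0.0005,0,0.015],[0,0,0.0008,0,0.015],[0,0,0.0008,0,0.015]]]'
```

```text
time_s: 29.87
tcp_pos: [0.5286, -0.0308, 0.19]
tcp_rot: [[-0.0, 1.0, 0.001], [1.0, 0.0, -0.0], [-0.0, 0.001, -1.0]]
wrist_force: [-0.9, -0.4, 1.9]
finger_gap: 0.0232
grasp_force: 20.0
```

Contact (+2.8 N and z has stopped). Releasing and retreating.

```bash
python3 -m creep '[[[0,0,0,0,0.06],[0,0,0,0,0.06],[0,0,0,0,0.06],[0,0,0,0,0.06],[0,0,0,0,0.06],[0,0,-0.02,0,0.06],[0,0,-0.05,0,0.06],[0,0,-0.08,0,0.06],[0,-0.03,-0.09,0,0.06],[0,-0.07,-0.09,0,0.06],[0,-0.11,-0.09,0,0.06],[0,-0.14,-0.09,0,0.06]]]'
python3 -m creep '[[[0,0,0,0,0.06],[0,0,0,0,0.06],[0,0,0,0,0.06],[0,0,0,0,0.06],[0,0,0,0,0.06],[0,0,0,0,0.06]]]'
python3 - <<'E'
from cell import env
import cv2,numpy as np
c=env.grab_frame("side")["color"][:,:,::-1]
cv2.imwrite("pics/side7.png",cv2.resize(c[130:250,215:325],None,fx=5,fy=5,interpolation=cv2.INTER_CUBIC))
E
```

```text
time_s: 30.87
tcp_pos: [0.3864, -0.0307, 0.2797]
tcp_rot: [[-0.0, 1.0, 0.0], [1.0, 0.0, -0.0], [-0.0, 0.0, -1.0]]
wrist_force: [1.5, 0.1, 0.5]
finger_gap: 0.0597
grasp_force: 0.0
time_s: 31.37
tcp_pos: [0.3892, -0.0309, 0.2788]
tcp_rot: [[-0.0, 1.0, -0.001], [1.0, 0.0, 0.0], [0.0, -0.001, -1.0]]
wrist_force: [0.3, 0.5, -0.1]
finger_gap: 0.06
grasp_force: 0.0
```

View pics/side7.png

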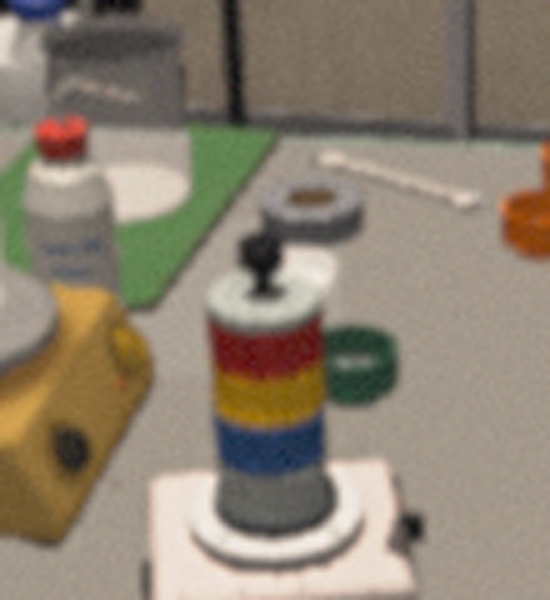

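The lid is flush on red (crop x 207-323), the stack is straight, and the green sieve and dish haven't moved. Handing in.

```bash
python3 -c "
from cell import env
print(env.sign_off())"
```

```text
the job is handed in; nothing more can be done
None
```

The stack is built on the shaker (pan, blue, yellow, red, lid) and handed in at about 31 s; the last side view shows it straight with the lid flush, the green sieve and dish unmoved, and the arm clear (sample bottle outside that view), but no verdict was returned.

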